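# Swap the dust cap of a sample chamber for its snap-fit lid

### The job

Lift the dust cap off the sample chamber and hang it by its handle over both prongs of the hook on the stand, and let go of it. Then press the snap-fit lid onto the chamber until it snaps fully home, and keep pressing: finish while still holding the lid down firmly on the chamber. Leave everything else where it is.

Things in the scene. Friction and masses are not known exactly. Their poses are not given: they have to be found in the camera images.
- chamber: Sample chamber, fixed to the table: aluminium block 110 x 110 mm, 40 mm tall, with a raised rectangular boss in its middle. Origin: centre of the block's underside; z up. At the start the dust cap covers the boss.
- chamber_boss (a point): Centre of the boss's top, 62 mm above the table. The boss is 50 mm (chamber x) by 64 mm (chamber y) with a small window on top. In each 64 mm face (+x and -x) sits a rounded sprung steel catch, 24 mm long along y, standing out 4.5 mm, its middle 49 mm above the table.
- chamber_seat (a point): Centre of the block's top face, 40 mm above the table: the ledge round the boss on which the lid's skirt comes to rest. Axes as the chamber's. The lid is fully home when its origin lies here.
- cap: Dust cap: grey plastic box open below, 76 mm (x) by 90 mm (y), 30 mm tall, walls 3 mm, with a steel bail handle on top. 0.15 to 0.26 kg. Stands loosely over the boss on the chamber's block, turned as the chamber to within 3 degrees. Origin: centre of its open underside; z up.
- cap_bar (a point): Middle of the handle's crossbar, on its axis, 75 mm above the cap's origin. The bar is round, 10 mm thick, runs along the cap's y between two uprights (10 mm thick, at y -42 and +42 mm: 74 mm clear); 40 mm clear between bar and cap top.
- lid: Snap-fit chamber lid: white plastic skirted plate 67 mm (x) by 77 mm (y), 28 mm tall, with a bar grip on top; 0.11 to 0.18 kg; lies skirt down on the table. Goes over the boss with 1.5 to 2 mm play a side, lid x along chamber x (a half turn is the same). Origin: centre of the skirt's underside; z up.
- lid_lip (a point): Middle of one of the two rounded lips inside the foot of the lid's long sides (+x and -x). They meet the catches with the skirt's foot 11 mm above the ledge; the push needed rises to about 9 to 14 N, then drops suddenly with the foot about 6 mm above the ledge, where the lid clicks down; below, only the ledge stops it.
- lid_grip (a point): Centre of the lid's bar grip: 12 mm thick (lid x), 44 mm long (lid y), 22 mm tall; its middle is 39 mm, its top 50 mm and the plate's top face 28 mm above the lid's underside.
- stand: Stand, fixed: round blue foot 144 mm across, upright post at own x = +45 mm (head 60 mm wide, top at 159 mm) with a hook of two level parallel prongs that run from the post to own -x, roughly towards the robot. Origin: centre of the foot's underside; z up.
- hook_mid (a point): Midway between the prongs, at their top line (154 mm high), 12 mm to -x of the stand's centre; axes as the stand's. Prongs: 8 mm thick, at y -24 and +24 mm; ends turned up 30 mm to -x of here, to 168 mm high. The handle slips over both from the open end; its bar rests 5 mm above here, fingers fit between.
- post: a bystander: steel optical post on a round foot, 44 mm wide, 56 mm tall; origin under its centre
- reel: a bystander: white plastic spool, 52 mm wide, 24 mm tall; origin under its centre
- slidebox: a bystander: flat white slide box, 50 x 75 x 26 mm; origin under its centre
- lens: a bystander: round black lens mount on a small square steel foot, 44 mm wide, 56 mm tall; origin under its centre
- driver: a bystander: screwdriver with a blue handle, 150 mm long, lying at the left; origin under its middle
- jar: a bystander: small glass jar, 48 mm wide, 60 mm tall, at the far side; origin under its centre
- clampblk: a bystander: small dark steel clamp block, 45 x 30 x 40 mm; origin under its centre
There are look-alikes about, which are no part of the job. Leave any black or brown look-alike of the cap alone. What is shaped like the lid but orange is not meant.

How it is judged:
On the way, in this order (a step that is already met when the one before it is completed fails the run):
1. the dust cap hangs by its handle on both prongs, released (x of cap_bar in the frame of hook_mid between -0.03 and 0.03 m and y of cap_bar in the frame of hook_mid between -0.016 and 0.016 m and z of cap_bar in the frame of hook_mid between -0.002 and 0.012 m and angle between cap's own z axis and vertical below 0.2 rad and contact force between cap and stand above 0.8 N and contact force between the fingers and cap below 0.1 N), for 0.3 s.
2. the lid has snapped fully home on the chamber (z of lid in the frame of chamber_seat between -0.003 and 0.003 m and horizontal distance between lid and chamber_seat below 0.004 m and angle between lid's own z axis and vertical below 0.05 rad), for 0.2 s.
At the end, for the whole second after the job is handed in: Cap hangs still by its crossbar on both prongs (16 mm sideways, 30 mm lengthwise, tilt under 0.2 rad), fingers off it; lid on the chamber ledge (3 mm in height, 4 mm sideways, tilt under 0.05 rad), fingers on it, pressed down with over 5 N through the last second (all of step 1 and all of step 2 and contact force between lid and chamber above 5 N and contact force between the fingers and lid above 3 N and linear speed of lid below 0.02 m/s and linear speed of cap below 0.05 m/s); the arm keeps its last pose, push and grip.
It fails at once if a bystander is moved by more than 30 mm (distance of any of post, reel, slidebox, lens, driver, jar, clampblk from where it was at the start of the episode above 0.03 m).
It also fails if it takes over 72 s, if anything falls off the work surface, if the arm or the gripper's body presses on something with over 40 N, if the wrist force passes 120 N, or if a joint passes its speed limit or range.

### The arm

A 6-joint arm with a two-finger parallel gripper is mounted at the origin on the work surface. World frame = base frame: x ahead of the robot, y to its left, z up, the work surface at z = 0. Lengths are in m, angles in rad, forces in N, time in s.
With the tool pointing down it reaches from about 0.275 to 0.85 m from the base axis. Payload 19 kg.
Tool frame: the origin (TCP) lies at the very end of the fingers, on their centre line; the grasp point (between the pads) lies 19 mm behind it (manip.grip_depth is the distance from the TCP to the grasp point, in m); z points along the fingers, y is the line along which they close (so a half turn about z gives the same grasp; the last joint's range is limited). The gripper opens to 85 mm and grips with 20 to 120 N. Pads are 22 mm wide; open, the fingers measure 114 mm over their backs; the gripper's body (76 mm by 85 mm) begins 54 mm behind the grasp point. The pads swing forward as they close: fully open they stand 13 mm farther back than shut.
Start: joints at [-1.357, 0.15, 1.437, -0, 1.554, -0.134], TCP at [0.196, -0.541, 0.231] pointing down, gripper open.
Joint ranges: [-2.8, 2.8], [-0.68, 2.1], [0.12, 2.68], [-1.39, 4.53], [0.16, 2.79], [-2.81, 2.81]. Speed limits (rad/s): [1.89, 1.89, 2.22, 3.01, 3.01, 3.01].

### API

Orientations are given as a unit quaternion [x, y, z, w].
In Python, from workcell import manip gives the robot as it stands.
- The arm moves only by the shell command python3 -m jog 'ROWS' [FORCE]. ROWS is a JSON list of rows, 1 to 8 of them, each written [opening, [dx, dy, dz], turn]: the opening from 0.0 (shut) to 1.0 (fully open), then dx, dy, dz in shares of the most that a row can go, 1 being 50 mm, then a turn about the tool's z in rad; each row shifts and turns the commanded pose from where the row before left it, along the tool's axes as they then stand; what a row does not reach is not made up. A row lasts 1/10 s, in which the tool goes at most 0.05 m and 0.15 rad, less where a joint would pass 70% of its speed; a pose out of reach is approached as far as the arm can. The fingers move at their own pace and stop on an object; FORCE is the grip in N (left out, the last holds). Time passes only in rows, so rows that do not move let the fingers close. It prints the time, the measured TCP pose, the force, the opening and the grip force at its end. Input that does not fit is refused with a message, and nothing moves.
- manip.get_state(): the state, without advancing time (a new reading comes with each control period).
- manip.get_image(name): name is "scene" or "top" or "wrist"; returns a dict with "img" (384x512x3 uint8, red, green, blue), "camera_matrix" (3x3 intrinsics, pixels), "R" (3x3) and "t" (3): a world point X has camera coordinates R X + t; the wrist camera has in their place "tool_from_camera" (4x4, takes a point from camera to tool coordinates, whose origin is the TCP and whose axes are the flange's). Camera axes: x right, y down, z forward; pixel columns grow to the right and rows downward; lengths in m; the calibration is good to about 2 mm. A picture is of the moment at which its call begins: read the wrist's pose just before it. There is no depth.
- manip.sign_off(): hands the job in; it is judged then, once.
Trained networks look in a picture, given as the dict that the camera call returned (one of the last four; its "shot" number tells which), for a name from the list of things; names that differ only in an ending like _2 or _b are one class to them, and where a whole thing is asked for, a point or a joint stands for the part that bears it (a point fixed in the world has none). Each returns a list of dicts, best first, with "confidence" (0 to 1); they miss things now and then, are a little off and sometimes report something else, mostly with a low value. They report only what shows in the picture. A call takes as long as a camera call. They do not tell look-alikes from the thing itself.
- manip.trace(name, picture): "pixels" (384x512 bool, what is visible of it).
- manip.mark_of(name, picture): "at" ([x, y, z] in m, in the coordinates of the camera as it stood for that picture, good to about 4 mm: a listed point, or the origin of a listed thing).
The state is a dict: "time": time; "joint_pos": joint angles; "dq": joint speeds; "tau": joint torques, N m; "eef_pos": TCP position; "orientation": TCP orientation; "force": force on the tool from outside, world axes, zero at the start; "ft_torque": the same for the moment, N m; "grip_width": opening from 0.0 (shut) to 1.0 (fully open); "grip_force": force on a finger pad.
Only numpy, scipy, OpenCV 4.12 (cv2) and the standard library are available. Lean on these libraries where they do the work, as an engineer would, in place of code of your own. Each camera call takes 0.05 s, during which the arm holds its last target. There are 200 camera calls.

## Working session

There is one attempt and no reset: what is moved stays moved. The work goes in short steps, Python scripts to look and compute and a shell command to move; the robot and the scene stay as the last step left them, time stands still between calls to the robot, and variables do not carry over. Pictures are saved under pics/ and viewed, at most 13 in all, crops included, and the job is handed in when it is done.

```bash
ls; mkdir -p pics; cat > h.py <<'E'
import numpy as np, cv2
from workcell import manip
from scipy.spatial.transform import Rotation as Rn
def save(p,name): cv2.imwrite('pics/'+name,p['img'][:,:,::-1])
def shot(cam):
    s=manip.get_state(); p=manip.get_image(cam)
    if cam=='wrist':
        T=np.eye(4);T[:3,:3]=Rn.from_quat(s['orientation']).as_matrix();T[:3,3]=s['eef_pos']
        W=T@p['tool_from_camera']; p2=(W[:3,:3],W[:3,3])
    else:
        R=np.array(p['R']);t=np.array(p['t']); p2=(R.T,-R.T@t)
    return p,p2
def w(p2,c): return p2[0]@np.array(c)+p2[1]
def px(p,c): 
    q=np.array(p['camera_matrix'])@np.array(c); return (q[:2]/q[2]).round(0)
def ray(p,p2,uv,z):
    d=p2[0]@np.linalg.solve(np.array(p['camera_matrix']),[uv[0],uv[1],1.]); return p2[1]+d*(z-p2[1][2])/d[2]
E
python3 - <<'E'
from h import *
np.set_printoptions(precision=3,suppress=True)
for c in ['scene','top']:
    p,p2=shot(c); save(p,c+'0.png'); print(c,p2[1])
    for n in ['chamber','cap','cap_bar','lid','lid_grip','stand','hook_mid','post','reel','slidebox','lens','driver','jar','clampblk']:
        print(n,[(round(m['confidence'],2),w(p2,m['at']),px(p,m['at'])) for m in manip.mark_of(n,p)][:4])
a=cv2.imread('pics/scene0.png');b=cv2.imread('pics/top0.png')
E
```

```text
pics
scene [ 1.351 -0.877  1.205]
chamber [(0.6, array([ 0.487, -0.247, -0.001]), array([195., 257.])), (0.36, array([ 0.364,  0.132, -0.001]), array([250., 184.]))]
cap [(0.97, array([ 0.632, -0.365, -0.001]), array([197., 305.])), (0.96, array([ 0.298, -0.24 , -0.002]), array([160., 227.])), (0.82, array([ 0.484, -0.251,  0.041]), array([192., 248.])), (0.44, array([ 0.488, -0.243,  0.042]), array([195., 247.]))]
cap_bar [(0.92, array([ 0.486, -0.248,  0.118]), array([191., 231.])), (0.82, array([ 0.632, -0.369,  0.073]), array([194., 290.])), (0.76, array([ 0.304, -0.245,  0.075]), array([157., 212.]))]
lid [(0.74, array([ 0.63 ,  0.354, -0.002]), array([342., 188.])), (0.71, array([0.554, 0.24 , 0.003]), array([307., 193.])), (0.61, array([0.523, 0.249, 0.002]), array([302., 188.])), (0.46, array([0.522, 0.25 , 0.04 ]), array([303., 180.]))]
lid_grip [(0.63, array([0.631, 0.354, 0.04 ]), array([344., 180.])), (0.57, array([0.524, 0.253, 0.041]), array([304., 179.])), (0.2, array([0.579, 0.031, 0.154]), array([276., 192.]))]
stand [(0.75, array([ 0.586,  0.029, -0.004]), array([27
[... 1334 characters left out ...]
array([162., 193.])), (0.35, array([ 0.493, -0.249,  0.04 ]), array([338., 201.]))]
stand [(0.94, array([0.591, 0.03 , 0.004]), array([239., 170.]))]
hook_mid [(0.69, array([0.576, 0.03 , 0.155]), array([237., 167.]))]
post [(0.54, array([ 0.366,  0.131, -0.002]), array([206., 249.]))]
reel [(0.67, array([ 0.378, -0.128, -0.003]), array([295., 242.]))]
slidebox [(0.71, array([ 0.69 ,  0.178, -0.005]), array([189., 139.]))]
lens [(0.56, array([ 0.699, -0.177,  0.005]), array([308., 133.]))]
driver [(0.78, array([0.479, 0.432, 0.   ]), array([101., 212.]))]
jar [(0.66, array([ 0.754, -0.005, -0.002]), array([250., 116.]))]
clampblk [(0.63, array([ 0.468, -0.431, -0.001]), array([397., 209.]))]
```

View pics/scene0.png

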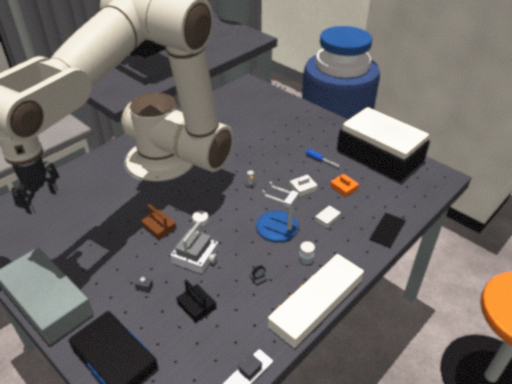

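View pics/top0.png

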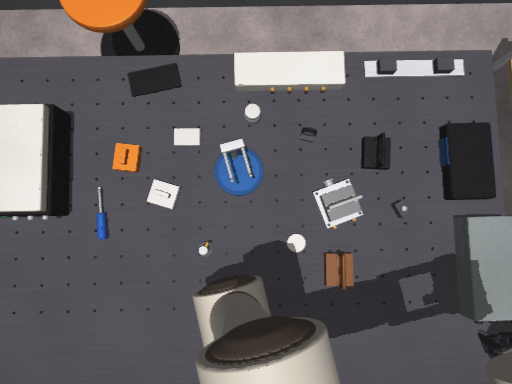

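The scene and top views show the following.

- **Cap candidates in the top picture:** grey on the chamber at (338,203), black at (376,152) and brown at (340,269). I choose grey.
- **Lid candidates:** white at (164,194) and orange at (126,157). I choose white. The white slide box at (187,136) has no grip.
- **Stand:** (239,170).

Next I check the choice in one close crop and get the angles.

```bash
python3 - <<'E'
from h import *
np.set_printoptions(precision=3,suppress=True)
p,p2=shot('top')
im=p['img'][:,:,::-1]
f=lambda x,y:cv2.resize(im[y-32:y+32,x-32:x+32],(384,384),interpolation=cv2.INTER_CUBIC)
v=np.vstack([np.hstack([f(338,203),f(164,194)]),np.hstack([f(239,165),f(339,203)])])[:, :]
cv2.imwrite('pics/crop.png',np.hstack([cv2.resize(a,(266,266)) for a in (v[:384,:384],v[:384,384:],v[384:,:384])]))
cv2.imwrite('pics/crop.png',cv2.resize(cv2.imread('pics/crop.png'),(798,266)))
for n,z,ref in [('cap_bar',.115,(.486,-.247)),('cap',.07,(.486,-.247)),('chamber',.04,(.487,-.246)),('lid',.028,(.523,.25)),('lid_grip',.05,(.524,.25)),('stand',.1,(.58,.03)),('hook_mid',.15,(.58,.03))]:
    for m in manip.trace(n,p):
        k=m['pixels'].astype(np.uint8); ys,xs=np.nonzero(k)
        if len(xs)<5: continue
        P=np.array([ray(p,p2,u,z)[:2] for u in zip(xs,ys)])
        r=cv2.minAreaRect((P*1000).astype(np.float32))
        if np.hypot(*(np.array(r[0])/1000-ref))<.06: print(n,round(m['confidence'],2),r)
E
```

```text
cap_bar 0.88 ((484.2547912597656, -240.60888671875), (74.06851959228516, 107.18759155273438), 17.031923294067383)
chamber 0.79 ((490.8708801269531, -240.64483642578125), (132.24954223632812, 116.09493255615234), 19.577932357788086)
lid 0.62 ((525.7589721679688, 246.673828125), (81.2183837890625, 68.25122833251953), 71.28648376464844)
lid_grip 0.83 ((523.69091796875, 240.06716918945312), (78.39530944824219, 69.30747985839844), 71.67665100097656)
stand 0.87 ((582.9613037109375, 35.10533905029297), (150.34286499023438, 128.65475463867188), 43.33308029174805)
hook_mid 0.8 ((577.3206787109375, 29.749183654785156), (138.89175415039062, 122.5969009399414), 13.100125312805176)
```

View pics/crop.png

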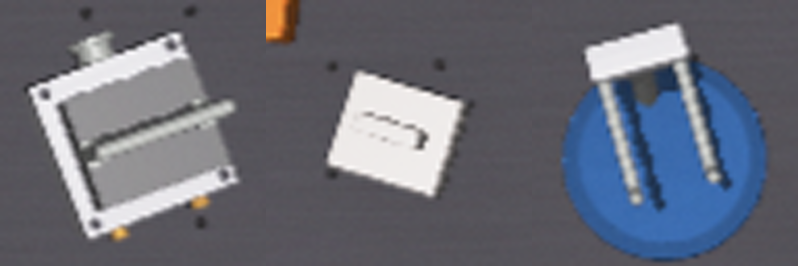

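The crop confirms the grey cap on the silver chamber, with its bar running from crop (95,152) to (232,107). It also shows the white lid with its grip at (357,118)–(425,138), and the prongs pointing down-right. The resulting yaws are cap ≈ +18°, lid ≈ −18° and stand ≈ +14.5°. Next I work out the hover over the cap.

```bash
cat >> h.py <<'E'
def go(target,yaw):
    "delta in tool axes (at present, and after turning) to target; yaw=world angle (deg) wanted for tool y, mod 180"
    s=manip.get_state(); R=Rn.from_quat(s['orientation']).as_matrix()
    y=np.degrees(np.arctan2(R[1,1],R[0,1])); d=(yaw-y+90)%180-90
    D=np.array(target)-s['eef_pos']
    print('tcp',s['eef_pos'],'tool y at',round(y,1),'j',np.round(s['joint_pos'],2),'t',s['time'],'F',np.round(s['force'],1),'grip',s['grip_width'],s['grip_force'])
    print('tool delta now',(R.T@D).round(4),'turn rad about tool z',round(np.radians(-d),4), 'delta after turn',(Rn.from_euler('z',np.radians(d)).as_matrix()@R).T.dot(D).round(4))
E
python3 - <<'E'
from h import *
np.set_printoptions(precision=4,suppress=True)
go((.486,-.247,.231),18)
E
```

```text
tcp [ 0.1959 -0.5405  0.2313] tool y at -70.1 j [-1.36  0.15  1.44 -0.    1.55 -0.13] t 1.9 F [-1.1  0.4 -0.8] grip 0.9989973804326581 0.0
tool delta now [ 0.3727 -0.1771  0.0003] turn rad about tool z -1.5371 delta after turn [0.1895 0.3666 0.0002]
```

The manual's scale: shifts go in shares of 50 mm. Converting my numbers, 0.0466 m is 0.932, -0.0221 m is -0.442.

```bash
python3 -m jog '[[1,[0.932,-0.442,0],0],[1,[0.932,-0.442,0],0],[1,[0.932,-0.442,0],0],[1,[0.932,-0.442,0],0],[1,[0.932,-0.442,0],0],[1,[0.932,-0.442,0],0],[1,[0.932,-0.442,0],0],[1,[0.932,-0.442,0],0]]' 60 | tail -3
python3 -m jog '[[1,[0,0,0],-0.15],[1,[0,0,0],-0.15],[1,[0,0,0],-0.15],[1,[0,0,0],-0.15],[1,[0,0,0],-0.15],[1,[0,0,0],-0.15],[1,[0,0,0],-0.15],[1,[0,0,0],-0.15]]' | tail -3
python3 -m jog '[[1,[0,0,0],-0.15],[1,[0,0,0],-0.15],[1,[0,0,0],-0.037],[1,[0,0,0],0]]' | tail -3
python3 - <<'E'
from h import *
np.set_printoptions(precision=4,suppress=True)
go((.486,-.247,.231),18)
p,p2=shot('wrist'); save(p,'w1.png')
for n in ['cap_bar','cap','chamber_seat','chamber']: print(n,[(round(m['confidence'],2),w(p2,m['at']),px(p,m['at'])) for m in manip.mark_of(n,p)][:4])
E
```

```text
force: [0.5, -1.3, -0.3]
grip_width: 1.002
grip_force: 0.0
force: [0.4, 0.8, 0.1]
grip_width: 1.001
grip_force: 0.0
force: [0.1, 0.3, -0.0]
grip_width: 1.0
grip_force: 0.0
tcp [ 0.4773 -0.2562  0.2313] tool y at 18.0 j [-0.63  0.08  1.51  0.    1.55 -0.95] t 3.9 F [ 0.1  0.3 -0. ] grip 1.0004742946855931 0.0
tool delta now [0.0061 0.0111 0.0003] turn rad about tool z 0.0004 delta after turn [0.0061 0.0111 0.0003]
cap_bar [(0.67, array([ 0.4864, -0.2484,  0.1158]), array([269., 178.])), (0.58, array([ 0.6325, -0.371 ,  0.0754]), array([365., 324.])), (0.18, array([ 0.3762, -0.1224,  0.0015]), array([199.,  -3.]))]
cap [(0.72, array([ 0.4871, -0.2473,  0.0379]), array([267., 159.])), (0.67, array([ 0.3035, -0.242 ,  0.0019]), array([101.,  94.])), (0.59, array([ 0.6341, -0.3658,  0.0003]), array([349., 282.]))]
chamber_seat []
chamber []
```

View pics/w1.png

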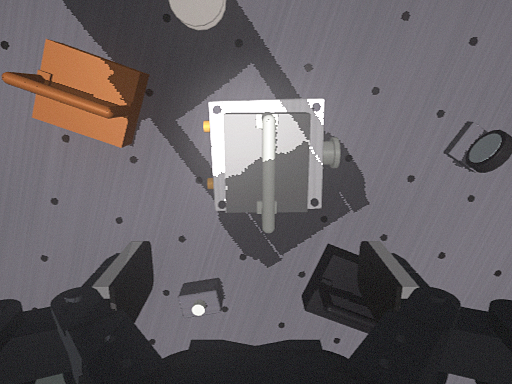

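The wrist view shows the grey cap's bar at columns ≈268, rows 118–230, parallel to the finger plane. The chamber block's corners are at (213,102), (322,98), (217,211) and (325,207), so the chamber is turned about 2° more than the cap, ≈ 20°.

```bash
python3 -m jog '[[1,[0.12,0.22,0.7],0],[1,[0,0,0.8],0],[1,[0,0,0.8],0],[1,[0,0,0.4],0],[0,[0,0,0],0],[0,[0,0,0],0],[0,[0,0,0],0],[0,[0,0,0],0]]' 60
python3 -m jog '[[0,[0,0,0],0],[0,[0,0,0],0],[0,[0,0,0],0]]'
python3 - <<'E'
from h import *
np.set_printoptions(precision=4,suppress=True)
go((.486,-.248,.096),18)
E
```

```text
time: 4.95
eef_pos: [0.4865, -0.2475, 0.0978]
orientation: [0.588, 0.809, 0.0, 0.001]
force: [0.6, -0.5, -0.6]
grip_width: 0.334
grip_force: 0.0
time: 5.25
eef_pos: [0.486, -0.2474, 0.097]
orientation: [0.588, 0.809, -0.0, 0.0]
force: [-3.0, -0.0, 6.3]
grip_width: 0.094
grip_force: 58.6
tcp [ 0.486  -0.2474  0.097 ] tool y at 18.0 j [-0.61  0.17  1.69 -0.    1.28 -0.93] t 5.25 F [-3.  -0.   6.3] grip 0.0938438377636518 58.60639750957489
tool delta now [-0.0006 -0.0002  0.001 ] turn rad about tool z -0.0002 delta after turn [-0.0006 -0.0002  0.001 ]
```

```bash
python3 -m jog '[[0,[0,0,-0.2],0],[0,[0,0,-0.3],0],[0,[0,0,-0.4],0],[0,[0,0,-0.44],0],[0,[0,0,0],0],[0,[0,0,0],0]]' 80
python3 - <<'E'
from h import *
np.set_printoptions(precision=4,suppress=True)
for c in ['top','scene','wrist']:
    p,p2=shot(c); 
    if c=='wrist': save(p,'w2.png')
    for n in ['cap_bar','hook_mid','stand','cap']:
        print(c,n,[(round(m['confidence'],2),w(p2,m['at'])) for m in manip.mark_of(n,p)][:3])
h=np.array([.577,.031]);a=np.radians(14.5);x=np.array([np.cos(a),np.sin(a)])
go((*(h-.09*x),.164),14.5)
E
```

```text
time: 5.85
eef_pos: [0.4859, -0.2471, 0.1634]
orientation: [0.588, 0.809, 0.0, 0.0]
force: [-0.4, 1.0, -2.1]
grip_width: 0.083
grip_force: 78.1
top cap_bar [(0.77, array([ 0.63  , -0.3711,  0.0726])), (0.59, array([ 0.4846, -0.248 ,  0.1826]))]
top hook_mid [(0.94, array([0.5769, 0.0296, 0.1531]))]
top stand [(0.58, array([0.5907, 0.0301, 0.0017])), (0.46, array([ 0.5248,  0.25  , -0.0004]))]
top cap [(0.72, array([ 0.4882, -0.2496,  0.1046])), (0.61, array([ 0.6315, -0.3744, -0.0006]))]
scene cap_bar [(0.87, array([ 0.3011, -0.2483,  0.0757])), (0.86, array([ 0.4874, -0.2456,  0.1856])), (0.64, array([ 0.6315, -0.368 ,  0.0758]))]
scene hook_mid [(0.55, array([0.5775, 0.0322, 0.1549])), (0.37, array([ 0.4862, -0.2461,  0.0005])), (0.31, array([0.5264, 0.2528, 0.0027]))]
scene stand [(0.95, array([ 0.5892,  0.0284, -0.0008]))]
scene cap [(0.95, array([ 0.2993, -0.2422,  0.0027])), (0.79, array([ 0.4862, -0.2497,  0.1085])), (0.68, array([ 0.6322, -0.3677,  0.0013]))]
wrist cap_bar [(0.81, array([ 0.4861, -0.2475,  0.1824]))]
wrist hook_mid []
wrist stand [(0.26, array([ 0.4881, -0.2492,  0.1854]))]
wrist cap [(0.85, array([ 0.4841, -0.2479,  0.1043])), (0.62, array([ 0.3005, -0.2462,  0.003 ]))]
tcp [ 0.4859 -0.2471  0.1633] tool y at 18.0 j [-0.61  0.12  1.61  0.    1.41 -0.93] t 6.6 F [-0.4 -0.4 -2.9] grip 0.09018198292784813 78.11203122138977
tool delta now [ 0.2419  0.0827 -0.0007] turn rad about tool z 0.0609 delta after turn [ 0.2465  0.0678 -0.0007]
```

View pics/w2.png

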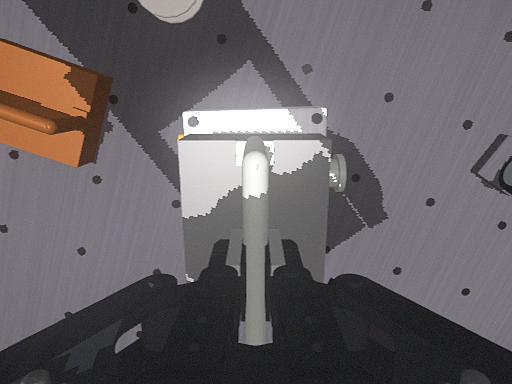

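The cap is held, its bar at z 0.182 and centred between the pads. I carry it to the standoff in front of the prongs.

In the tool's units: 0.035 m is 0.7, 0.003 m is 0.06.

```bash
python3 -m jog '[[0,[0.4,0.1,0],0.061],[0,[0.7,0.2,0],0],[0,[0.8,0.2,0],0],[0,[0.8,0.2,0],0],[0,[0.8,0.2,0],0],[0,[0.7,0.2,0],0],[0,[0.5,0.2,0],0],[0,[0.2,0.06,0],0]]'
python3 - <<'E'
from h import *
np.set_printoptions(precision=4,suppress=True)
for c in ['top','wrist']:
    p,p2=shot(c); save(p,c+'3.png')
    for n in ['cap_bar','hook_mid','stand']:
        print(c,n,[(round(m['confidence'],2),w(p2,m['at']),px(p,m['at'])) for m in manip.mark_of(n,p)][:2])
a=cv2.imread('pics/top3.png')[120:220,200:300]; b=cv2.imread('pics/wrist3.png')
cv2.imwrite('pics/v3.png',np.hstack([cv2.resize(a,(384,384)),b])[:, :800])
cv2.imwrite('pics/v3.png',cv2.resize(np.hstack([cv2.resize(a,(384,384)),b]),(798,342)))
h=np.array([.577,.029]);a=np.radians(14.5);x=np.array([np.cos(a),np.sin(a)])
go((*(h-.09*x),.164),14.5)
E
```

```text
time: 7.4
eef_pos: [0.4892, 0.0092, 0.1635]
orientation: [0.611, 0.791, 0.0, 0.0]
force: [0.0, 0.2, -2.0]
grip_width: 0.085
grip_force: 78.1
top cap_bar [(0.71, array([ 0.305 , -0.2423,  0.0764]), array([342., 270.])), (0.64, array([ 0.3674,  0.1321, -0.0007]), array([205., 248.]))]
top hook_mid [(0.71, array([0.5772, 0.0313, 0.1553]), array([237., 167.])), (0.57, array([ 0.4868, -0.2449,  0.0659]), array([339., 202.]))]
top stand []
wrist cap_bar [(0.83, array([0.4876, 0.0066, 0.1839]), array([250., 269.]))]
wrist hook_mid []
wrist stand [(0.69, array([ 0.5912,  0.0365, -0.002 ]), array([371., 167.]))]
tcp [0.4892 0.0062 0.1632] tool y at 14.4 j [-0.15  0.01  1.73 -0.    1.4  -0.4 ] t 7.8 F [-0.  -0.6 -1.1] grip 0.08875648390108484 78.08050990104675
tool delta now [ 0.0001  0.0008 -0.0008] turn rad about tool z -0.0013 delta after turn [ 0.0001  0.0008 -0.0008]
```

View pics/v3.png

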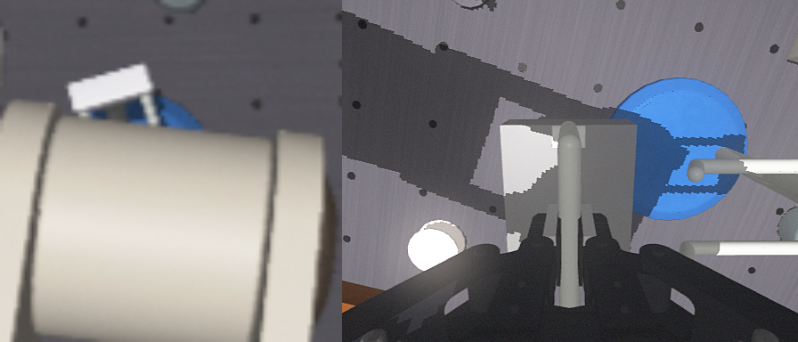

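The wrist view shows the prong tips at wrist pixels ≈(399,191) and (391,280), with the prongs running level to the right. I turn these into stand coordinates.

```bash
python3 - <<'E'
from h import *
np.set_printoptions(precision=4,suppress=True)
b=cv2.imread('pics/wrist3.png'); g=b.astype(int)
for u in (430,450,470,490,505):
    col=g[:,u]; m=(col.min(1)>115); m[:150]=0; m[320:]=0
    print(u,np.nonzero(m)[0][[0,-1]], np.split(np.nonzero(m)[0],np.nonzero(np.diff(np.nonzero(m)[0])>3)[0]+1) and [(q[0],q[-1]) for q in np.split(np.nonzero(m)[0],np.nonzero(np.diff(np.nonzero(m)[0])>3)[0]+1)])
p,p2=shot('wrist')
for z,us in ((.166,[(398,191),(391,280)]),):
    P=[ray(p,p2,u,z) for u in us]; print(P,'mid',sum(P)/2,np.hypot(*(P[0]-P[1])[:2]))
E
```

```text
430 [166 309] [(np.int64(166), np.int64(194)), (np.int64(221), np.int64(309))]
450 [174 319] [(np.int64(174), np.int64(319))]
470 [150 319] [(np.int64(150), np.int64(199)), (np.int64(207), np.int64(319))]
490 [150 319] [(np.int64(150), np.int64(194)), (np.int64(198), np.int64(198)), (np.int64(217), np.int64(232)), (np.int64(242), np.int64(248)), (np.int64(255), np.int64(255)), (np.int64(265), np.int64(319))]
505 [150 319] [(np.int64(150), np.int64(200)), (np.int64(204), np.int64(204)), (np.int64(225), np.int64(236)), (np.int64(242), np.int64(242)), (np.int64(247), np.int64(253)), (np.int64(257), np.int64(260)), (np.int64(271), np.int64(319))]
[array([0.5413, 0.0481, 0.166 ]), array([0.5532, 0.0076, 0.166 ])] mid [0.5473 0.0279 0.166 ] 0.042183259259922244
```

```bash
python3 -m jog '[[0,[0.06,0.2,0],0],[0,[0,0.4,0],0],[0,[0,0.4,0],0],[0,[0,0.4,0],0],[0,[0,0.3,0],0],[0,[0,0,0],0]]'
python3 - <<'E'
from h import *
np.set_printoptions(precision=4,suppress=True)
p,p2=shot('wrist'); save(p,'w4.png')
for n in ['cap_bar','hook_mid']:
    print(n,[(round(m['confidence'],2),w(p2,m['at']),px(p,m['at'])) for m in manip.mark_of(n,p)][:2])
p,p2=shot('scene'); save(p,'s4.png')
for n in ['cap_bar','hook_mid']:
    print(n,[(round(m['confidence'],2),w(p2,m['at']),px(p,m['at'])) for m in manip.mark_of(n,p)][:3])
s=cv2.imread('pics/s4.png')[140:260,220:340]
cv2.imwrite('pics/v4.png',cv2.resize(np.hstack([cv2.resize(s,(384,384),interpolation=cv2.INTER_CUBIC),cv2.imread('pics/w4.png')]),(798,342)))
E
```

```text
time: 8.45
eef_pos: [0.5723, 0.0317, 0.1627]
orientation: [0.612, 0.791, 0.0, -0.0]
force: [-0.6, 0.3, -1.9]
grip_width: 0.085
grip_force: 78.2
cap_bar [(0.83, array([0.5755, 0.033 , 0.1832]), array([263., 269.]))]
hook_mid []
cap_bar [(0.94, array([ 0.3033, -0.2457,  0.0774]), array([156., 212.])), (0.9, array([0.5749, 0.0338, 0.1811]), array([275., 185.])), (0.71, array([ 0.6332, -0.3672,  0.0757]), array([195., 290.]))]
hook_mid [(0.4, array([ 0.6929, -0.1726,  0.0002]), array([258., 278.]))]
```

View pics/v4.png

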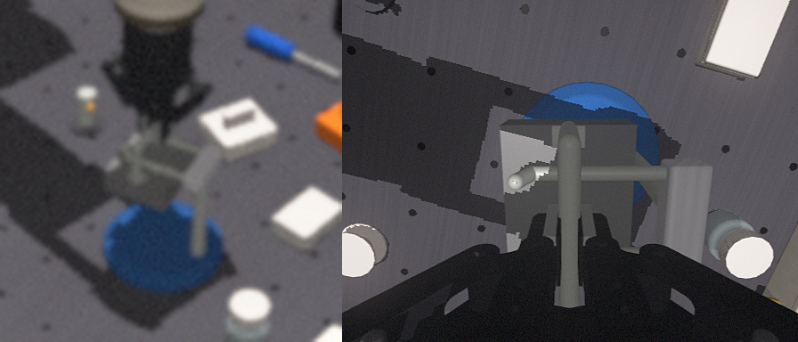

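```bash
python3 - <<'E'
from h import *
np.set_printoptions(precision=4,suppress=True)
p,p2=shot('wrist'); s=manip.get_state(); R=Rn.from_quat(s['orientation']).as_matrix()
f=lambda uv,z:(R.T@(ray(p,p2,uv,z)-s['eef_pos']))
k=.8906
for n,uv,z in [('prong r',((655-342)/k,173/k),.150),('prong l',((595-342)/k,173/k),.150),('head top-left',((669-342)/k,164/k),.159),('head top-right',((711-342)/k,165/k),.159),('tip',((517-342)/k,182/k),.165),('rear bar end',((569-342)/k,127/k),.183)]: print(n,f(uv,z))
print(p['camera_matrix'],p['tool_from_camera'])
E
```

```text
prong r [0.0215 0.046  0.0136]
prong l [0.0215 0.0141 0.0135]
head top-left [0.0288 0.05   0.0046]
head top-right [0.0283 0.071  0.0046]
tip [ 0.0212 -0.025  -0.0015]
rear bar end [ 0.0504  0.0003 -0.0195]
[[343.4053   0.     255.034 ]
 [  0.     343.4053 188.3903]
 [  0.       0.       1.    ]] [[ 0.0007 -0.9646 -0.2636  0.067 ]
 [ 1.      0.0009 -0.0009  0.0005]
 [ 0.0011 -0.2636  0.9646 -0.1429]
 [ 0.      0.      0.      1.    ]]
```

The prongs lie inside the bail and the bar is 2 mm off centre. I lower it and let go with a small opening.

```bash
python3 -m jog '[[0,[-0.04,0,0.16],0],[0,[0,0,0.16],0],[0,[0,0,0.12],0],[0,[0,0,0.04],0],[0,[0,0,0],0]]'
python3 -m jog '[[0.12,[0,0,0],0],[0.2,[0,0,0],0],[0.3,[0,0,0],0],[0.3,[0,0,0],0],[0.3,[0,0,0],0]]'
python3 - <<'E'
from h import *
np.set_printoptions(precision=4,suppress=True)
for c in ['wrist','scene']:
    p,p2=shot(c)
    print([(round(m['confidence'],2),w(p2,m['at']),px(p,m['at'])) for m in manip.mark_of('cap_bar',p)][:3])
E
```

```text
time: 9.3
eef_pos: [0.5711, 0.0292, 0.1401]
orientation: [0.612, 0.791, 0.0, 0.0]
force: [-8.8, -0.4, 17.4]
grip_width: 0.079
grip_force: 80.3
time: 9.8
eef_pos: [0.5712, 0.0293, 0.1391]
orientation: [0.612, 0.791, -0.0, -0.0]
force: [0.3, 2.0, -0.8]
grip_width: 0.299
grip_force: 0.0
[(0.69, array([0.573 , 0.028 , 0.1597]), array([258., 274.]))]
[(0.94, array([ 0.6333, -0.3659,  0.0719]), array([195., 290.])), (0.93, array([0.5732, 0.0303, 0.1613]), array([274., 190.])), (0.68, array([ 0.3039, -0.2442,  0.0747]), array([157., 212.]))]
```

```bash
python3 -m jog '[[0.3,[0,0,0],0],[0.3,[0,0,-0.4],0],[0.3,[0,0,-0.6],0],[0.3,[0,0,-0.8],0],[0.3,[0,0,-0.6],0],[0.3,[0,0,0],0]]'
python3 - <<'E'
from h import *
np.set_printoptions(precision=4,suppress=True)
p,p2=shot('scene')
print([(round(m['confidence'],2),w(p2,m['at']),px(p,m['at'])) for m in manip.mark_of('cap_bar',p)][:3])
go((.5235,.251,.24),-18)
E
```

```text
time: 10.6
eef_pos: [0.5723, 0.0292, 0.2638]
orientation: [0.612, 0.791, 0.002, 0.003]
force: [0.5, 0.4, 0.8]
grip_width: 0.304
grip_force: 0.0
[(0.88, array([ 0.3047, -0.2462,  0.0748]), array([157., 213.])), (0.88, array([ 0.6338, -0.37  ,  0.072 ]), array([194., 291.])), (0.58, array([0.5728, 0.0286, 0.1637]), array([274., 189.]))]
tcp [0.5713 0.0293 0.2594] tool y at 14.5 j [-0.08  0.14  1.4   0.    1.61 -0.34] t 10.7 F [ 0.1 -0.5 -0. ] grip 0.29828900787796564 0.0
tool delta now [0.2266 0.0092 0.0194] turn rad about tool z 0.5672 delta after turn [ 0.1961 -0.114   0.0193]
```

In the tool's units: 0.046 m is 0.92, 0.045 m is 0.9.

```bash
python3 -m jog '[[0.3,[0.892,0.036,0],0],[0.3,[0.92,0.036,0.08],0],[0.3,[0.92,0.036,0.1],0],[0.4,[0.9,0.036,0.1],0],[0.5,[0.9,0.04,0.1],0],[0.6,[0,0,0],0.15],[0.6,[0,0,0],0.15],[0.6,[0,0,0],0.15]]'
python3 -m jog '[[0.6,[0,0,0],0.117],[0.6,[0,0,0],0]]' | head -2
python3 - <<'E'
from h import *
np.set_printoptions(precision=4,suppress=True)
p,p2=shot('wrist'); save(p,'w5.png')
for n in ['lid_grip','lid']:
    print(n,[(round(m['confidence'],2),w(p2,m['at']),px(p,m['at'])) for m in manip.mark_of(n,p)][:3])
go((.5235,.251,.24),-18)
E
```

```text
time: 11.5
eef_pos: [0.5227, 0.2513, 0.2386]
orientation: [0.775, 0.632, -0.001, -0.0]
force: [-0.1, 0.2, 0.2]
grip_width: 0.597
grip_force: 0.0
time: 11.7
eef_pos: [0.523, 0.2509, 0.2389]
lid_grip [(0.79, array([0.6308, 0.3615, 0.0387]), array([331.,  13.])), (0.77, array([0.5248, 0.2496, 0.0358]), array([257., 163.]))]
lid [(0.98, array([ 0.6293,  0.3543, -0.0012]), array([323.,  29.])), (0.74, array([ 0.5251,  0.248 , -0.    ]), array([258., 158.]))]
tcp [0.5232 0.2509 0.2396] tool y at -17.8 j [0.31 0.16 1.41 0.   1.57 0.62] t 11.85 F [-0.3  1.2 -0.4] grip 0.6006857727463322 0.0
tool delta now [ 0.0002  0.0002 -0.0004] turn rad about tool z 0.0037 delta after turn [ 0.0002  0.0002 -0.0004]
```

View pics/w5.png

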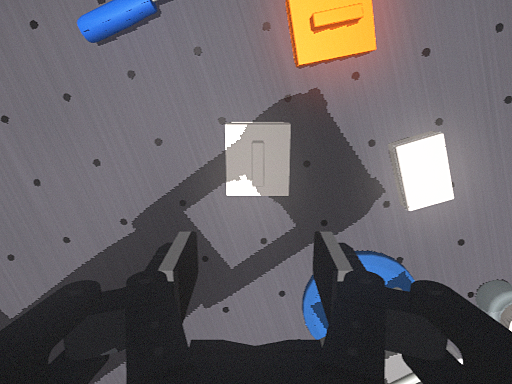

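The lid is at (226–290, 122–196) with its grip centred at (258,163). It is aligned with the tool, and the orange one is at (335,30).

```bash
python3 - <<'E'
from h import *
np.set_printoptions(precision=4,suppress=True)
p,p2=shot('wrist'); s=manip.get_state(); R=Rn.from_quat(s['orientation']).as_matrix()
P=np.array([R.T@(ray(p,p2,u,.028)-s['eef_pos']) for u in [(225.5,122),(290.5,122),(290.5,196),(225.5,196)]])
print(P,P.mean(0)); print(R.T@(ray(p,p2,(258,162),.05)-s['eef_pos']))
E
```

```text
[[ 0.04   -0.0302  0.2118]
 [ 0.0401  0.0358  0.2118]
 [-0.0384  0.0381  0.2118]
 [-0.0385 -0.0319  0.2118]] [0.0008 0.0029 0.2118]
[0.003  0.0028 0.1898]
```

In the tool's units: 0.003 m is 0.06, 0.001 m is 0.02.

```bash
python3 -m jog '[[0.5,[0.02,0.06,0.7],0],[0.5,[0,0,0.9],0],[0.5,[0,0,0.9],0],[0.5,[0,0,0.9],0],[0.5,[0,0,0.6],0],[0.5,[0,0,0.12],0],[0.5,[0,0,0],0],[0.5,[0,0,0],0]]' 100
python3 -m jog '[[0,[0,0,0],0],[0,[0,0,0],0],[0,[0,0,0],0],[0,[0,0,0],0],[0,[0,0,0],0],[0,[0,0,0],0]]'
```

```text
time: 12.7
eef_pos: [0.5275, 0.2513, 0.0362]
orientation: [0.809, 0.588, 0.001, 0.0]
force: [-0.7, 1.0, -0.1]
grip_width: 0.502
grip_force: 0.0
time: 13.3
eef_pos: [0.5273, 0.2513, 0.0359]
orientation: [0.809, 0.588, 0.001, 0.0]
force: [-2.0, -0.8, 10.8]
grip_width: 0.11
grip_force: 98.6
```

```bash
python3 -m jog '[[0,[0,0,-0.2],0],[0,[0,0,-0.6],0],[0,[0,0,-0.9],0],[0,[0,0,-0.9],0],[0,[0,0,-0.9],0],[0,[0,0,-0.7],0],[0,[0,0,0],0]]'
python3 - <<'E'
from h import *
np.set_printoptions(precision=4,suppress=True)
for c in ['top','scene']:
    p,p2=shot(c)
    if c=='top': save(p,'top6.png')
    for n in ['chamber_boss','chamber_seat','chamber','lid','cap_bar']: print(n,[(round(m['confidence'],2),w(p2,m['at']),px(p,m['at'])) for m in manip.mark_of(n,p)][:3])
go((.521,-.341,.245),20)
E
```

```text
time: 14.0
eef_pos: [0.5277, 0.2514, 0.2506]
orientation: [0.809, 0.588, 0.004, 0.001]
force: [0.4, -0.0, -1.0]
grip_width: 0.105
grip_force: 98.2
chamber_boss [(0.65, array([ 0.4862, -0.2452,  0.0639]), array([339., 203.])), (0.19, array([ 0.6937,  0.1762, -0.004 ]), array([189., 138.]))]
chamber_seat [(0.97, array([ 0.4897, -0.2447,  0.0431]), array([337., 202.]))]
chamber [(0.68, array([ 0.486 , -0.2452,  0.0002]), array([334., 204.])), (0.54, array([ 0.4669, -0.4317, -0.0017]), array([397., 209.]))]
lid [(0.76, array([0.527 , 0.2487, 0.2176]), array([143., 186.])), (0.53, array([0.6374, 0.3561, 0.0016]), array([128., 157.]))]
cap_bar [(0.87, array([ 0.3009, -0.2452,  0.0766]), array([343., 271.])), (0.76, array([0.5732, 0.0292, 0.1577]), array([238., 168.])), (0.69, array([ 0.6293, -0.3702,  0.0743]), array([383., 150.]))]
chamber_boss [(0.76, array([ 0.4848, -0.2464,  0.0634]), array([193., 243.]))]
chamber_seat [(0.55, array([ 0.4831, -0.2462,  0.0385]), array([193., 248.]))]
chamber [(0.81, array([ 0.487 , -0.2461,  0.0014]), array([195., 256.]))]
lid [(0.79, array([ 0.6268,  0.354 , -0.0035]), array([342., 188.])), (0.78, array([0.5218, 0.2489, 0.2069]), array([306., 143.]))]
cap_bar [(0.85, array([ 0.3017, -0.246 ,  0.0754]), array([156., 212.])), (0.71, array([ 0.6332, -0.3662,  0.0751]), array([195., 289.])), (0.64, array([0.5746, 0.0308, 0.1607]), array([275., 190.]))]
tcp [0.5265 0.251  0.2441] tool y at -18.0 j [0.31 0.16 1.4  0.   1.58 0.63] t 14.6 F [ 0.6  0.8 -1.1] grip 0.10830233691309568 98.21223735809326
tool delta now [-0.5648  0.1776 -0.0009] turn rad about tool z -0.6631 delta after turn [-0.5544 -0.2077 -0.0008]
```

```bash
python3 -m jog '[[0,[-0.4,0.126,0],0],[0,[-0.89,0.28,0],0],[0,[-0.89,0.28,0],0],[0,[-0.89,0.28,0],0],[0,[-0.89,0.28,0],0],[0,[-0.89,0.28,0],0],[0,[-0.89,0.28,0],0],[0,[-0.89,0.28,0],0]]' | head -2
python3 -m jog '[[0,[-0.89,0.28,0],0],[0,[-0.89,0.28,0],0],[0,[-0.89,0.28,0],0],[0,[-0.89,0.28,0],0],[0,[-0.89,0.28,0],0],[0,[-0.6,0.188,0],0],[0,[0,0,0],-0.15],[0,[0,0,0],-0.15]]' | head -2
python3 -m jog '[[0,[0,0,0],-0.15],[0,[0,0,0],-0.15],[0,[0,0,0],-0.063],[0,[0,0,0],0]]' | head -2
python3 - <<'E'
from h import *
np.set_printoptions(precision=4,suppress=True)
go((.521,-.341,.245),20)
p,p2=shot('wrist'); save(p,'w7.png')
for n in ['chamber_boss','chamber_seat','chamber','lid','lid_grip']: print(n,[(round(m['confidence'],2),w(p2,m['at']),px(p,m['at'])) for m in manip.mark_of(n,p)][:2])
E
```

```text
time: 15.4
eef_pos: [0.523, -0.0984, 0.2445]
time: 16.2
eef_pos: [0.5205, -0.3623, 0.2436]
time: 16.6
eef_pos: [0.5209, -0.3612, 0.2442]
tcp [ 0.5209 -0.3612  0.2442] tool y at 20.1 j [-0.73  0.27  1.27  0.    1.6  -1.08] t 16.6 F [-0.6  0.  -1.4] grip 0.10748083218086198 98.19509625434875
tool delta now [ 0.0189  0.007  -0.0008] turn rad about tool z 0.001 delta after turn [ 0.0189  0.007  -0.0008]
chamber_boss [(0.71, array([ 0.4862, -0.2455,  0.0617]), array([263.,  31.]))]
chamber_seat [(0.76, array([ 0.4855, -0.2453,  0.0414]), array([262.,  34.]))]
chamber [(0.93, array([ 0.4863, -0.2426,  0.0008]), array([263.,  39.]))]
lid [(0.57, array([ 0.5256, -0.3621,  0.2082]), array([262., 224.]))]
lid_grip [(0.59, array([ 0.5225, -0.362 ,  0.2455]), array([257., 252.]))]
```

View pics/w7.png

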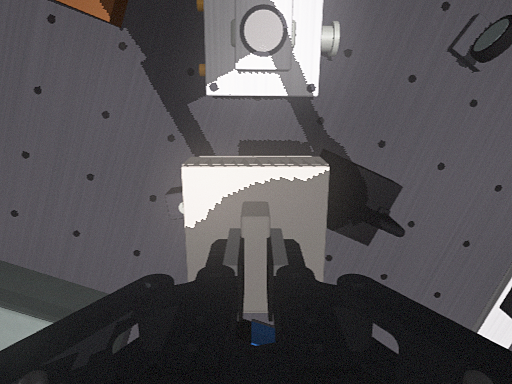

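The wrist view shows the lid held level and square to the tool, its plate's front edge at row ≈166, columns 183–328. The boss window is at (263,31) and the chamber's near edge is at row ≈96, columns 206–320. I move 30 mm closer and measure both in tool axes.

```bash
python3 -m jog '[[0,[0.6,0.14,0],0],[0,[0.4,0,0],0],[0,[0,0,0],0],[0,[0,0,0],0]]' | head -2
python3 - <<'E'
from h import *
np.set_printoptions(precision=4,suppress=True)
for i in range(2):
    s=manip.get_state(); R=Rn.from_quat(s['orientation']).as_matrix(); p,p2=shot('wrist')
    for n in ['chamber_boss','chamber_seat','chamber','lid','lid_grip']: print(n,[(round(m['confidence'],2),R.T@(w(p2,m['at'])-s['eef_pos']),px(p,m['at'])) for m in manip.mark_of(n,p)][:1])
save(p,'w8.png')
print(s['eef_pos'])
cv2.imwrite('pics/w8c.png',cv2.resize(cv2.imread('pics/w8.png')[0:220,150:370],(600,600),interpolation=cv2.INTER_CUBIC))
E
```

```text
time: 17.3
eef_pos: [0.5104, -0.3117, 0.2446]
chamber_boss [(0.66, array([ 0.075 , -0.0015,  0.1823]), array([253.,  85.]))]
chamber_seat [(0.7, array([0.0718, 0.0026, 0.2071]), array([257.,  89.]))]
chamber [(0.58, array([0.0705, 0.0019, 0.2439]), array([257.,  91.]))]
lid [(0.62, array([0.0659, 0.22  , 0.2493]), array([455.,  96.]))]
lid_grip [(0.71, array([ 0.    , -0.0017, -0.0019]), array([250., 250.]))]
chamber_boss [(0.57, array([ 0.0735, -0.001 ,  0.1837]), array([254.,  87.]))]
chamber_seat [(0.56, array([0.0749, 0.0019, 0.2048]), array([257.,  86.]))]
chamber [(0.77, array([0.0709, 0.0027, 0.2413]), array([257.,  91.]))]
lid [(0.75, array([0.0011, 0.0021, 0.0344]), array([258., 219.]))]
lid_grip [(0.76, array([ 0.0007,  0.0017, -0.001 ]), array([258., 247.]))]
[ 0.5104 -0.3122  0.2441]
```

View pics/w8c.png

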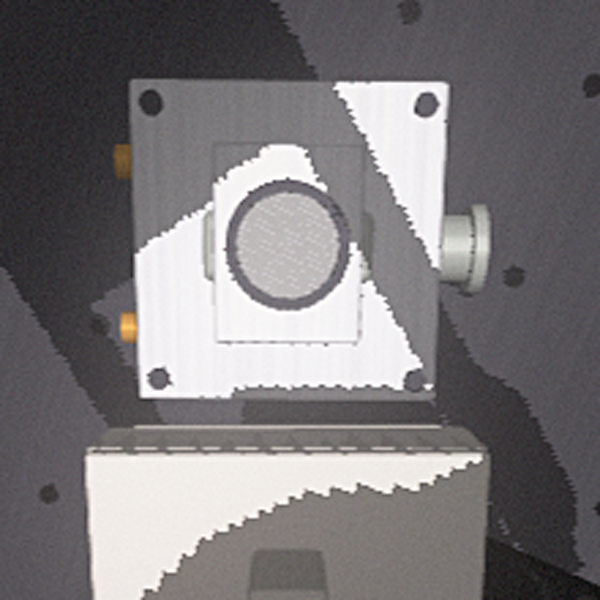

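```bash
python3 - <<'E'
from h import *
np.set_printoptions(precision=4,suppress=True)
s=manip.get_state(); R=Rn.from_quat(s['orientation']).as_matrix(); p,p2=shot('wrist')
f=lambda uv,z:R.T@(ray(p,p2,(uv[0]/2.727+150,uv[1]/2.727),z)-s['eef_pos'])
def rep(n,c,z):
    P=np.array([f(u,z) for u in c])[:,:2]; print(n,P.tolist() and P.mean(0),'sides',np.linalg.norm(P-np.roll(P,-1,0),axis=1),'angles',[np.degrees(np.arctan2(*(b-a)[::1])).round(1) for a,b in zip(P,np.roll(P,-1,0))])
rep('block',[(131,80),(449,83),(434,400),(140,398)],.04)
rep('boss',[(215,143),(362,144),(360,342),(216,342)],.062)
print('window',f((288,245),.063))
z=s['eef_pos'][2]-.008
print('lid front L,R',f((87,455),z),f((489,452),z)); print('foot',f((135,428),z-.028),f((440,426),z-.028))
E
```

```text
block [0.0707 0.0009] sides [0.1085 0.1086 0.1093 0.1088] angles [np.float64(-0.5), np.float64(-90.3), np.float64(179.7), np.float64(89.3)]
boss [0.071  0.0008] sides [0.0478 0.0635 0.0494 0.0638] angles [np.float64(-0.3), np.float64(-89.4), np.float64(-180.0), np.float64(89.2)]
window [0.0711 0.0007 0.1813]
lid front L,R [ 0.0357 -0.0324  0.008 ] [0.0363 0.0336 0.008 ]
foot [ 0.0352 -0.0289  0.036 ] [0.0357 0.03   0.036 ]
```

The manual's scale: shifts go in shares of 50 mm. Converting my numbers, 0.0005 m is 0.01, 0.045 m is 0.9.

```bash
python3 -m jog '[[0,[0.5,0.01,0],0],[0,[0.6,0,0],0.012],[0,[0.352,0,0],0],[0,[0,0,0.8],0],[0,[0,0,0.9],0],[0,[0,0,0.7],0],[0,[0,0,0.36],0],[0,[0,0,0],0]]'
python3 - <<'E'
from h import *
np.set_printoptions(precision=4,suppress=True)
p,p2=shot('wrist'); save(p,'w9.png')
cv2.imwrite('pics/w9c.png',cv2.resize(p['img'][50:230,130:380,::-1],(800,576),interpolation=cv2.INTER_CUBIC))
s=manip.get_state();print(s['eef_pos'],s['force'])
E
```

```text
time: 18.75
eef_pos: [0.4852, -0.2426, 0.1039]
orientation: [0.578, 0.816, -0.0, -0.002]
force: [-0.7, -0.1, -0.5]
grip_width: 0.106
grip_force: 98.2
[ 0.486  -0.2432  0.106 ] [ 0.8576 -0.2266 -0.7428]
```

View pics/w9c.png

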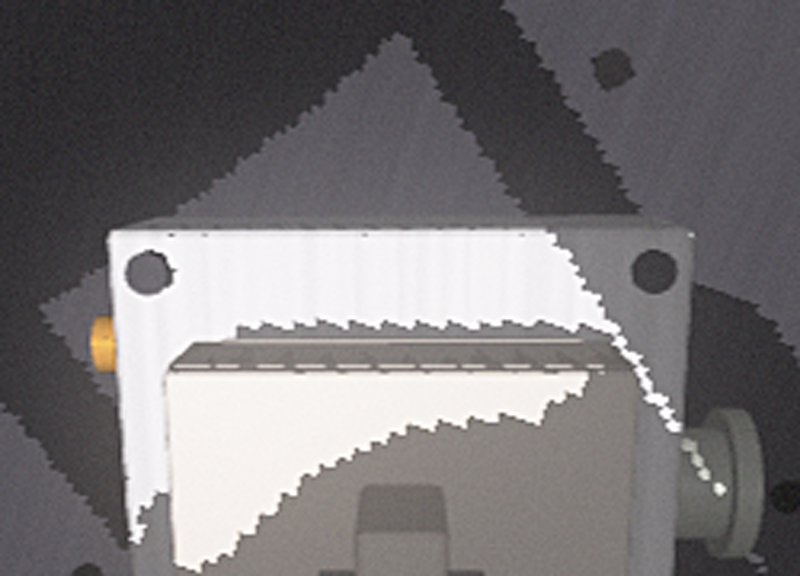

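The lid sits over the boss. The block's far edge is at crop (109,230)–(692,234), and the lid's front top edge is at (166,371)–(635,372).

```bash
python3 - <<'E'
from h import *
np.set_printoptions(precision=4,suppress=True)
s=manip.get_state(); R=Rn.from_quat(s['orientation']).as_matrix(); p,p2=shot('wrist')
f=lambda uv,z:R.T@(ray(p,p2,(uv[0]/3.2+130,uv[1]/3.2+50),z)-s['eef_pos'])
for n,u,z in [('blk L',(109,230),.04),('blk R',(692,234),.04),('lid L',(166,370),.098),('lid R',(635,372),.098),('foot L',(190,342),.07),('foot R',(600,342),.07),('blk side L y',(127,540),.04),('blk side R',(672,560),.04),('lid side L',(175,570),.098),('lid side R',(628,570),.098)]: print(n,f(u,z))
go((.486,-.243,.106),20)
E
```

```text
blk L [ 0.0512 -0.0542  0.0661]
blk R [0.0505 0.055  0.066 ]
lid L [ 0.0363 -0.0323  0.008 ]
lid R [0.0361 0.0332 0.008 ]
foot L [ 0.0353 -0.0342  0.036 ]
foot R [0.0353 0.0333 0.036 ]
blk side L y [-0.0105 -0.0548  0.066 ]
blk side R [-0.0146  0.0555  0.0659]
lid side L [ 0.0063 -0.0327  0.008 ]
lid side R [0.0064 0.0339 0.0079]
tcp [ 0.4866 -0.2435  0.1072] tool y at 19.3 j [-0.61  0.16  1.68  0.    1.3  -0.94] t 18.85 F [-0.5 -0.8  0. ] grip 0.10701699726218977 98.19694519042969
tool delta now [ 0.0007 -0.0003  0.0012] turn rad about tool z -0.0118 delta after turn [ 0.0007 -0.0003  0.0012]
```

In the tool's units: 0.003 m is 0.06, -0.0012 m is -0.024.

```bash
python3 -m jog '[[0,[-0.024,0,0],0],[0,[0,0,0.08],0],[0,[0,0,0.08],0],[0,[0,0,0.08],0],[0,[0,0,0.06],0],[0,[0,0,0],0],[0,[0,0,0],0]]' 120
```

```text
time: 19.55
eef_pos: [0.4866, -0.2445, 0.0912]
orientation: [0.579, 0.816, 0.0, -0.0]
force: [-0.1, 0.3, -1.0]
grip_width: 0.099
grip_force: 122.0
```

The lid is over the boss with no contact force. I press on.

```bash
python3 -m jog '[[0,[0,0,0.08],0],[0,[0,0,0.06],0],[0,[0,0,0.04],0],[0,[0,0,0],0]]'; python3 -m jog '[[0,[0,0,0.06],0],[0,[0,0,0.06],0],[0,[0,0,0],0]]'
```

```text
time: 19.95
eef_pos: [0.4865, -0.2447, 0.0821]
orientation: [0.578, 0.816, -0.0, -0.0]
force: [-2.1, -2.9, -1.1]
grip_width: 0.098
grip_force: 122.2
time: 20.25
eef_pos: [0.4867, -0.2443, 0.0761]
orientation: [0.579, 0.816, 0.0, -0.0]
force: [0.1, -1.0, -1.3]
grip_width: 0.102
grip_force: 122.4
```

```bash
python3 -m jog '[[0,[0,0,0.02],0],[0,[0,0,0.02],0],[0,[0,0,0.02],0],[0,[0,0,0],0],[0,[0,0,0],0]]'; python3 -m jog '[[0,[0,0,0.04],0],[0,[0,0,0],0],[0,[0,0,0],0]]'
```

```text
time: 20.75
eef_pos: [0.4869, -0.2445, 0.0759]
orientation: [0.578, 0.816, 0.0, 0.001]
force: [-16.8, 10.0, 42.8]
grip_width: 0.1
grip_force: 128.5
time: 21.05
eef_pos: [0.4871, -0.2445, 0.0758]
orientation: [0.578, 0.816, 0.0, 0.001]
force: [-28.7, 16.2, 70.9]
grip_width: 0.099
grip_force: 132.2
```

Home against the ledge at 71 N. I ease back to a firm push, then check the lid and the hanging cap.

In the tool's units: -0.0025 m is -0.05.

```bash
python3 -m jog '[[0,[0,0,-0.05],0],[0,[0,0,0],0],[0,[0,0,0],0],[0,[0,0,0],0]]'
python3 - <<'E'
from h import *
np.set_printoptions(precision=4,suppress=True)
for c in ['scene','wrist','top']:
    p,p2=shot(c)
    if c!='top': save(p,c+'10.png')
    for n in ['lid','cap_bar','hook_mid','chamber_seat']: print(c,n,[(round(m['confidence'],2),w(p2,m['at'])) for m in manip.mark_of(n,p)][:3])
a=cv2.imread('pics/scene10.png')[170:290,150:310]
cv2.imwrite('pics/v10.png',np.hstack([cv2.resize(a,(400,300),interpolation=cv2.INTER_CUBIC),cv2.resize(cv2.imread('pics/wrist10.png'),(400,300))]))
E
```

```text
time: 21.45
eef_pos: [0.487, -0.2445, 0.0759]
orientation: [0.578, 0.816, 0.0, 0.001]
force: [-13.2, 6.7, 34.3]
grip_width: 0.101
grip_force: 127.2
scene lid [(0.97, array([ 0.4853, -0.2446,  0.0428])), (0.73, array([ 0.6306,  0.3546, -0.0035])), (0.41, array([0.6903, 0.1821, 0.0021]))]
scene cap_bar [(0.79, array([ 0.3008, -0.2462,  0.0762])), (0.78, array([0.5729, 0.0328, 0.1614])), (0.73, array([ 0.6308, -0.3669,  0.075 ]))]
scene hook_mid [(0.91, array([0.5772, 0.0286, 0.1551]))]
scene chamber_seat [(0.78, array([ 0.4842, -0.2451,  0.0432]))]
wrist lid [(0.73, array([ 0.4869, -0.2466,  0.0423]))]
wrist cap_bar []
wrist hook_mid []
wrist chamber_seat []
top lid [(0.72, array([0.6365, 0.3573, 0.0032])), (0.66, array([ 0.7549, -0.0087, -0.002 ])), (0.46, array([ 0.485 , -0.2475,  0.0393]))]
top cap_bar [(0.86, array([0.5713, 0.0311, 0.1604])), (0.82, array([ 0.6302, -0.371 ,  0.0728])), (0.52, array([0.4769, 0.4307, 0.0002]))]
top hook_mid [(0.73, array([0.5747, 0.0273, 0.1518]))]
top chamber_seat [(0.96, array([ 0.4907, -0.2451,  0.0415]))]
```

View pics/v10.png

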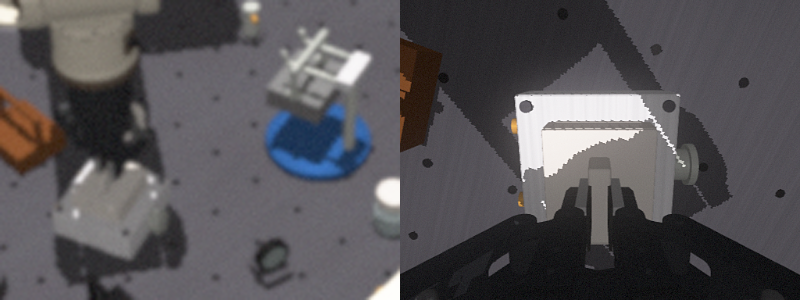

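The left pane shows the cap hanging on both prongs. The right pane shows the lid seated square on the chamber at z ≈ 0.040, held with 34 N. I hand in.

```bash
python3 -c "
from workcell import manip
print(manip.get_state()['force']); print(manip.sign_off())"
```

```text
[-12.94606574   7.55931109  34.69445942]
the job is handed in; nothing more can be done
None
```

The job is handed in at about 21.6 s: the grey dust cap hangs released by its handle on both prongs, and the white lid is fully home on the chamber, held down with about 34 N; the verdict was not reported back.

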